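Gauge a sample slide and show it over the light box

ROBOT

A 7-joint arm with a two-finger parallel gripper is mounted at the origin on the work surface. World frame = base frame: x ahead of the robot, y to its left, z up, the work surface at z = 0. Lengths are in m, angles in rad, forces in N, time in s.
With the tool pointing down it reaches from about 0.4 to 0.875 m from the base axis. Payload 6.5 kg.
Tool frame: the origin (TCP) lies on the centre line of the jaws, within the pads' length; the fingertips stand 19 mm ahead of it and the grasp point (between the pads) is the TCP; z points along the fingers, y is the line along which they close (so a half turn about z gives the same grasp; the last joint's range is limited). The gripper opens to 85 mm and grips with 20 to 120 N. Pads are 22 mm wide; open, the fingers measure 114 mm over their backs; the gripper's body (76 mm by 85 mm) begins 54 mm behind the grasp point. The pads swing forward as they close: fully open they stand 13 mm farther back than shut.
Start: joints at [-1.388, 0.536, -0.004, 1.538, 0.003, 1.067, -0.071], TCP at [0.16, 0.63, 0.25] pointing down, gripper open.
Joint ranges: [-2.7, 2.7], [-0.37, 2.16], [-1.27, 1.26], [0.24, 2.4], [-1.31, 4.45], [0.19, 1.91], [-2.76, 2.76]. Speed limits (rad/s): [2.39, 2.39, 3.14, 3.14, 3.14, 3.14, 3.14].

INTERFACE

Orientations are given as [roll, pitch, yaw] about the fixed x, y, z axes, in that order (R = Rz(yaw) Ry(pitch) Rx(roll)).
In Python, from bench import * gives the robot as it stands.
- The arm moves only by the shell command python3 -m creep 'ROWS' [OPENING]. ROWS is JSON, a list of rows, each an object of numbers: "tx", "ty", "tz": the shift along the tool's x, y, z in mm; "rx", "ry", "rz": the turn, a rotation vector about the tool's x, y, z in degrees. In form: [{"tx": .., "ty": .., "tz": .., "rx": .., "ry": .., "rz": ..}, ...]. A call has 1 to 5 rows; each row is the pose to reach, as a shift and turn from the pose commanded when the call began, along the tool's axes at that moment; what a row does not reach only later rows make up. A row lasts 1/12 s, in which the tool goes at most 41.7 mm and 7.16 degrees, less where a joint would pass 70% of its speed; a pose out of reach is approached as far as the arm can. A call with a gripper value outside its range is refused whole. OPENING is the opening, from -1 (shut) to 1 (fully open), so that 0 is half open, set as the call begins (- or left out, the last holds). The fingers move at their own pace and stop on an object; the grip force is fixed at half the most. Time passes only in rows, so rows that repeat a pose let the fingers close. It gives the time, the measured TCP pose, the force, the opening and the grip force at its end, in the units of the state.
- get_state(): the state, without advancing time (a new reading comes with each control period).
- grab_frame(name): name is "side" or "top" or "wrist"; returns the picture (400x640x3 uint8, red, green, blue); there is no depth.
- camera_info(name): a dict with "fx", "fy", "cx", "cy" (pixels), "camera_from_world" (4x4, takes a point from world to camera coordinates); the wrist camera has in their place "tool_from_camera" (4x4, takes a point from camera to tool coordinates, whose origin is the TCP and whose axes are the flange's). Camera axes: x right, y down, z forward; pixel columns grow to the right and rows downward; lengths in m; the calibration is good to about 2 mm. A picture is of the moment at which its call begins: read the wrist's pose just before it. camera_info takes no time and is no camera call.
- hand_in(): hands the job in; it is judged then, once.
The state is a dict: "t": time; "joint_positions": joint angles; "qd": joint speeds; "joint_torque": joint torques, N m; "tool_pos": TCP position; "tcp_rot": TCP orientation; "force": force on the tool from outside, world axes, zero at the start; "torque": the same for the moment, N m; "opening": finger opening in m; "grasp_force": force on a finger pad.
Only numpy, scipy, OpenCV 4.12 (cv2) and the standard library are available. Lean on these libraries where they do the work, as an engineer would, in place of code of your own. Each camera call takes 0.05 s, during which the arm holds its last target. There are 200 camera calls.

TASK

Press down the knob of the green thickness gauge until its brass foot rests on the glass sample slide lying on the gauge, keep it there for a moment to take the reading, then let the foot spring back up. Then take that slide by its clear end (the frosted label end is the one with the notched corner), draw it out from under the foot and hold it about a hand's breadth above the middle of the white light box, label face up and the frosted end raised about halfway to upright. Finish while still holding it there, and leave the other things on the bench where they are.

Things in the scene. Friction and masses are not known exactly. Their poses are not given: they have to be found in the camera images.
- gauge: Fixed C-shaped thickness gauge; place and yaw vary, on the left or the right. Origin on the table under the foot's axis; x towards the column. Base 10 mm high, 110 mm wide, x=-65 to 235 mm. Column 30 mm thick, 175 mm tall at x=190. Green arm 22 mm wide, 133 to 157 mm above the table, from the column to a round guide (30 mm diameter) on the axis; below it hang only a 10 mm rod and the foot.
- anvil_top (a point): Centre of the flat top of the gauge's round steel anvil (70 mm diameter), 30 mm above the table, under the foot; the slide lies on it.
- plunger (a joint): Knob and rod of the gauge, m of downward travel: 0 = fully up, 0.046 = lowest stop. The foot meets the slide at 0.040; beyond that its own spring gives (2 N at once, then 0.8 N more per mm), so 0.042 to 0.046 seats it firmly and cannot hurt the glass. A return spring adds about 2 N at the top, 4.5 N at 0.040; all rises by itself when let go.
- knob_top (a point): Centre of the flat red top of the plunger's black knob (36 mm diameter, 12 mm high), on the foot's axis, 212 mm above the table when up. Push it straight down from above.
- foot: Sprung brass foot at the lower end of the gauge's rod, 14 mm diameter, 8 mm high. Origin at the centre of its flat underside: 76 mm above the table when up (40 mm above the slide's top), 36 mm when resting on the slide.
- slide: Loose glass slide 150 x 40 x 6 mm, 90 g, label face up across the gauge's anvil, both ends overhanging, any yaw with its clear end within 90 degrees of the gauge's -x. Origin: underside, within 6 mm of the foot's axis; x along it to the frosted end, z out of the label face. Clear from x=-95 to 15 mm, white frosted from 15 to 55 with a 10 x 10 mm notch at corner x=55, y=20.
- slide_label (a point): Middle of the label face of the slide's frosted end: slide frame (35, 0, 6) mm.
- slide_middle (a point): Middle of the slide (and its centre of mass): slide frame (-20, 0, 3) mm.
- lightbox: Fixed white light box, a slab 200 x 140 x 24 mm (x, y, z). Origin under its centre on the table. Place and yaw vary; on the other side of the bench from the gauge.
- lightbox_top (a point): Centre of the light box's top face, 24 mm above the table.
- spare_slide: Another slide of the same size with an orange label patch (the one on the gauge has blue), flat on the bench near its middle; leave alone. Origin on its underside, 20 mm from its middle towards its white end.
- thread_cone: Cone of white thread, 60 mm diameter, 85 mm tall, standing; leave alone. Origin at the centre of its underside.
- paste_jar: Jar, 72 mm diameter, 70 mm tall, standing; leave alone. Origin at the centre of its underside.
- weight: Brass block 70 x 50 x 35 mm with a stub on top (53 mm tall in all); leave alone. Origin at the centre of its underside.
- paste_brush: Flat paste brush with a wooden handle, under 250 mm long and 40 mm high, lying on the bench; leave alone.
- bone_folder: Flat ivory-white folding tool 150 x 22 x 5 mm lying on the bench; leave alone. Origin at the centre of its underside.
Things that resemble listed ones, but are neither listed nor needed, are in the scene too. Leave any black or brown look-alike of the slide alone.

How it is judged:
By the outcome, as a careful person would: the job done as asked, in the order asked, and still so for the second after the job is handed in, while the arm keeps its last pose, push and grip.
It also fails if it takes over 64 s, if anything falls off the work surface, if the arm or the gripper's body presses on something with over 40 N, if the wrist force passes 120 N, or if a joint passes its speed limit or range.

## Working session

There is one attempt and no reset: what is moved stays moved. The work goes in short steps, Python scripts to look and compute and a shell command to move; the robot and the scene stay as the last step left them, time stands still between calls to the robot, and variables do not carry over. Pictures are saved under pics/ and viewed, at most 10 in all, crops included, and the job is handed in when it is done.

```bash
mkdir -p pics; ls; python3 - <<'E'
from bench import *
import cv2,numpy as np
for n in("top","side"):
    cv2.imwrite(f"pics/{n}0.png",grab_frame(n)[:,:,::-1]); c=camera_info(n); print(n,c["fx"],c["cx"],c["cy"],np.round(c["camera_from_world"],3).tolist())
s=get_state();print(s["t"],s["tool_pos"],s["tcp_rot"],s["opening"],s["force"]); print(camera_info("wrist"))
E
```

```text
pics
top 421.1702079888924 325.8916400122116 199.13101415042874 [[0.016, -1.0, -0.003, -0.012], [-0.975, -0.015, -0.22, 0.551], [0.22, 0.006, -0.976, 1.346], [0.0, 0.0, 0.0, 1.0]]
side 416.45570067261446 315.56228782426507 210.1358209623606 [[-0.853, -0.522, 0.015, 0.452], [-0.393, 0.623, -0.676, 0.307], [0.344, -0.582, -0.737, 1.414], [0.0, 0.0, 0.0, 1.0]]
0.1 [0.15994098 0.62944666 0.24948367] [-3.13998762e+00  1.17383091e-04  2.89283845e+00] 0.08547480870080439 [ 0.59265104 -0.83249583 -0.48374164]
{'fx': 279.44981517888573, 'fy': 279.44981517888573, 'cx': 321.09334091128363, 'cy': 203.96516635757988, 'tool_from_camera': array([[ 5.34163954e-04, -9.62904219e-01, -2.69842878e-01,
         6.78401247e-02],
       [ 9.99999823e-01,  5.85093863e-04, -1.08305581e-04,
         7.41665354e-04],
       [ 2.62171313e-04, -2.69842773e-01,  9.62904361e-01,
        -1.24587204e-01],
       [ 0.00000000e+00,  0.00000000e+00,  0.00000000e+00,
         1.00000000e+00]])}
```

View pics/top0.png

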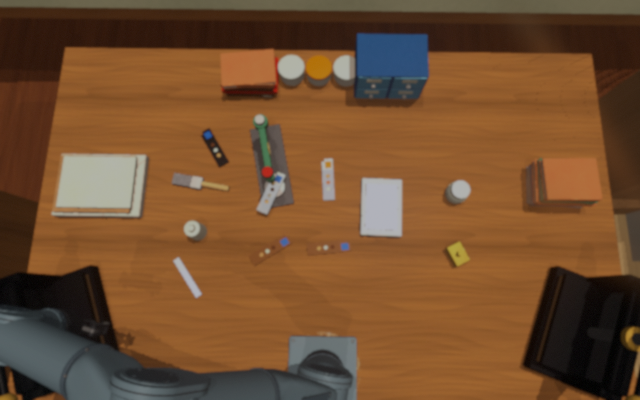

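View pics/side0.png

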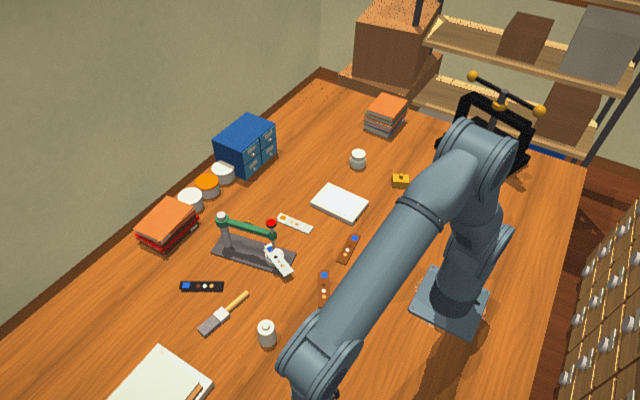

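The top view shows the gauge at about (267,172) with its column at (260,120), the slide around (272,193), the light box around (381,207) and the spare slide at (328,180). The side view agrees. I'll enlarge the gauge and the light box next.

```bash
python3 - <<'E'
import cv2
a=cv2.imread("pics/top0.png")[110:240,235:425]
cv2.imwrite("pics/crop.png",cv2.resize(a,None,fx=4.2,fy=4.2,interpolation=cv2.INTER_CUBIC))
E
```

```text
(no output)
```

View pics/crop.png

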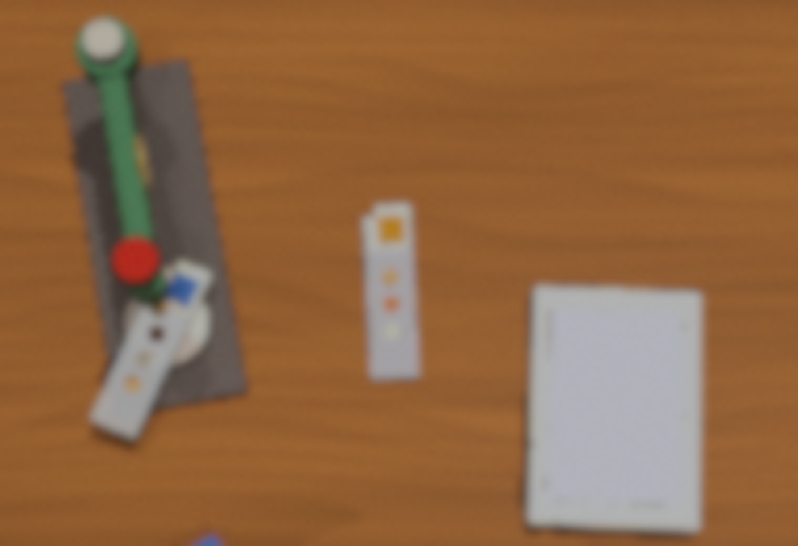

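The crop shows the knob at (136,261), base corners at (65,85), (185,62) and (245,392), and the slide's clear end at (113,430) with its frosted end near (197,264). The light box corners are (532,283), (704,290), (700,533) and (526,527).

```bash
cat > h.py <<'E'
from bench import *
import numpy as np
from scipy.spatial.transform import Rotation as R
def ray(name,uv,z,st=None):
    c=camera_info(name)
    if name=="wrist":
        T=np.eye(4);T[:3,:3]=R.from_euler("xyz",st["tcp_rot"]).as_matrix();T[:3,3]=st["tool_pos"];W=T@c["tool_from_camera"]
    else: W=np.linalg.inv(c["camera_from_world"])
    d=W[:3,:3]@np.array([(uv[0]-c["cx"])/c["fx"],(uv[1]-c["cy"])/c["fy"],1.]);o=W[:3,3]
    return o+d*(z-o[2])/d[2]
def delta(pos,Rt,st=None):
    "shift (mm) and rotvec (deg) in tool axes from current pose to target"
    st=st or get_state();Rc=R.from_euler("xyz",st["tcp_rot"])
    return np.round(Rc.inv().apply(np.array(pos)-st["tool_pos"])*1e3,1),np.round((Rc.inv()*Rt).as_rotvec(degrees=True),1)
E
python3 - <<'E'
from h import *
P=lambda u,v,z:ray("top",(235+u/4.2,110+v/4.2),z)
k=P(136,261,.212);b=[P(*x,.01) for x in((65,85),(185,62),(245,392))]
print("knob",k,"base",b, "yaw",np.degrees(np.arctan2(*(b[1]-b[2])[[1,0]])),"len",np.linalg.norm(b[1]-b[2]),np.linalg.norm(b[1]-b[0]))
c=P(113,430,.036);f=P(197,264,.036);print("clear",c,"frost",f,np.linalg.norm(c-f),np.degrees(np.arctan2(*(f-c)[[1,0]])))
print("anvil",P(170,318,.03))
l=np.array([P(*x,.024) for x in((532,283),(704,290),(700,533),(526,527))]);print(l,l.mean(0))
E
```

```text
knob [0.59823391 0.17390608 0.212     ] base [array([0.81307317, 0.27279066, 0.01      ]), array([0.83564003, 0.17070694, 0.01      ]), array([0.54626467, 0.10955052, 0.01      ])] yaw 11.933260501879255 len 0.2957671519779614 0.10454831428426967
clear [0.5078035  0.21259253 0.036     ] frost [0.64771448 0.15035017 0.036     ] 0.15313129614725074 -23.982900386122026
anvil [0.60309774 0.17140393 0.03      ]
[[ 0.63905577 -0.12594532  0.024     ]
 [ 0.63520898 -0.26793366  0.024     ]
 [ 0.43340886 -0.25986741  0.024     ]
 [ 0.43607771 -0.12057554  0.024     ]] [ 0.53593783 -0.19358048  0.024     ]
```

```bash
python3 - <<'E'
from h import *
print(delta([.598,.174,.27],R.from_euler("xyz",[180,0,156],degrees=True)))
E
```

```text
(array([-536.7, -333.6,  -19.9]), array([-0.1,  0. ,  9.7]))
```

```bash
python3 -m creep '[{"tx":-35,"ty":-22,"tz":-20},{"tx":-70,"ty":-44,"tz":-20},{"tx":-105,"ty":-66,"tz":-20},{"tx":-140,"ty":-88,"tz":-20},{"tx":-175,"ty":-110,"tz":-20}]' -1
python3 -m creep '[{"tx":-35,"ty":-22},{"tx":-70,"ty":-44},{"tx":-105,"ty":-66},{"tx":-140,"ty":-88},{"tx":-175,"ty":-110}]' 
python3 -m creep '[{"tx":-35,"ty":-22},{"tx":-70,"ty":-44},{"tx":-105,"ty":-66},{"tx":-125,"ty":-78},{"tx":-125,"ty":-78}]'
python3 - <<'E'
from h import *
import cv2
s=get_state();f=grab_frame("wrist")
print(s["t"],s["tool_pos"],s["tcp_rot"])
cv2.imwrite("pics/w1.png",f[:,:,::-1]);cv2.imwrite("pics/w1v.png",f[:,:,::-1])
E
```

```text
0.1 [0.15994098 0.62944666 0.24948367] [-3.13998762e+00  1.17383091e-04  2.89283845e+00]schema error: expected keys tx, ty, tz, rx, ry, rz
schema error: expected keys tx, ty, tz, rx, ry, rz
schema error: expected keys tx, ty, tz, rx, ry, rz
```

View pics/w1.png

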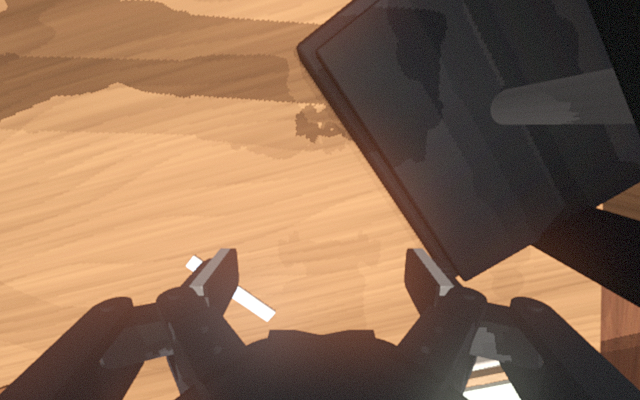

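All the moves were refused because every row needs all six keys. The wrist picture just shows the open fingers over the bare table, with the bone folder near (230,290). I'll resend with full rows.

```bash
python3 -m creep '[{"tx":-35,"ty":-22,"tz":-20,"rx":0,"ry":0,"rz":0},{"tx":-70,"ty":-44,"tz":-20,"rx":0,"ry":0,"rz":0},{"tx":-105,"ty":-66,"tz":-20,"rx":0,"ry":0,"rz":0},{"tx":-140,"ty":-88,"tz":-20,"rx":0,"ry":0,"rz":0},{"tx":-175,"ty":-110,"tz":-20,"rx":0,"ry":0,"rz":0}]' -1 && 
python3 -m creep '[{"tx":-35,"ty":-22,"tz":0,"rx":0,"ry":0,"rz":0},{"tx":-70,"ty":-44,"tz":0,"rx":0,"ry":0,"rz":0},{"tx":-105,"ty":-66,"tz":0,"rx":0,"ry":0,"rz":0},{"tx":-140,"ty":-88,"tz":0,"rx":0,"ry":0,"rz":0},{"tx":-175,"ty":-110,"tz":0,"rx":0,"ry":0,"rz":0}]' &&
python3 -m creep '[{"tx":-35,"ty":-22,"tz":0,"rx":0,"ry":0,"rz":0},{"tx":-70,"ty":-44,"tz":0,"rx":0,"ry":0,"rz":0},{"tx":-100,"ty":-63,"tz":0,"rx":0,"ry":0,"rz":0},{"tx":-100,"ty":-63,"tz":0,"rx":0,"ry":0,"rz":0},{"tx":-100,"ty":-63,"tz":0,"rx":0,"ry":0,"rz":0}]'
python3 - <<'E'
from h import *
import cv2
s=get_state();f=grab_frame("wrist")
print(s["t"],s["tool_pos"],s["tcp_rot"],delta([.598,.174,.27],R.from_euler("xyz",[180,0,156],degrees=True)))
cv2.imwrite("pics/w2.png",f[:,:,::-1])
cv2.imwrite("pics/t2.png",grab_frame("top")[:,:,::-1])
E
```

```text
t: 0.57
tool_pos: [0.3018, 0.4804, 0.2702]
tcp_rot: [-3.141, 0.0, 2.893]
force: [0.9, 0.4, -0.3]
opening: 0.026
grasp_force: 0.0
t: 0.98
tool_pos: [0.4443, 0.3306, 0.2703]
tcp_rot: [-3.142, -0.0, 2.893]
force: [0.3, -0.1, -0.1]
opening: -0.0
grasp_force: 0.0
t: 1.4
tool_pos: [0.5261, 0.2442, 0.27]
tcp_rot: [-3.141, 0.0, 2.888]
force: [-0.5, 0.8, -0.3]
opening: -0.0003
grasp_force: 0.0
1.4 [0.52607985 0.24416754 0.27002839] [-3.14055918e+00  3.57960685e-04  2.88771108e+00] (array([-88.9, -51.9,  -0.1]), array([-0. , -0. ,  9.7]))
```

View pics/w2.png

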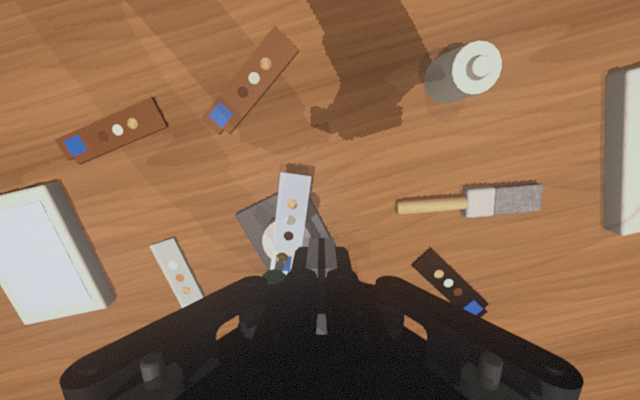

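The wrist view shows the clear end of the slide with corners at about (281,173) and (312,176). The slide's left edge runs down to about (272,250), and the base corner is at (236,213).

```bash
python3 - <<'E'
from h import *
s=get_state()
for p in((281,173),(312,176),(275,235),(308,235)): print(p,ray("wrist",p,.036,s))
print(ray("wrist",(236,213),.01,s))
E
```

```text
(281, 173) [0.50254104 0.20035678 0.036     ]
(312, 176) [0.51613454 0.23821234 0.036     ]
(275, 235) [0.58295297 0.16813596 0.036     ]
(308, 235) [0.59405609 0.21213187 0.036     ]
[0.54562709 0.11636536 0.01      ]
```

```bash
python3 -m creep '[{"tx":-32,"ty":-19,"tz":0,"rx":0,"ry":0,"rz":5},{"tx":-64,"ty":-38,"tz":0,"rx":0,"ry":0,"rz":10},{"tx":-89,"ty":-52,"tz":0,"rx":0,"ry":0,"rz":10},{"tx":-89,"ty":-52,"tz":0,"rx":0,"ry":0,"rz":10},{"tx":-89,"ty":-52,"tz":10,"rx":0,"ry":0,"rz":10}]'
python3 - <<'E'
from h import *
import cv2
a=grab_frame("side");cv2.imwrite("pics/s3.png",cv2.resize(a[180:300,180:340,::-1],None,fx=5,fy=5,interpolation=cv2.INTER_CUBIC))
E
```

```text
t: 1.92
tool_pos: [0.5995, 0.1748, 0.2615]
tcp_rot: [3.139, 0.002, 2.718]
force: [-1.0, 0.6, 0.4]
opening: 0.0001
grasp_force: 0.0
```

View pics/s3.png

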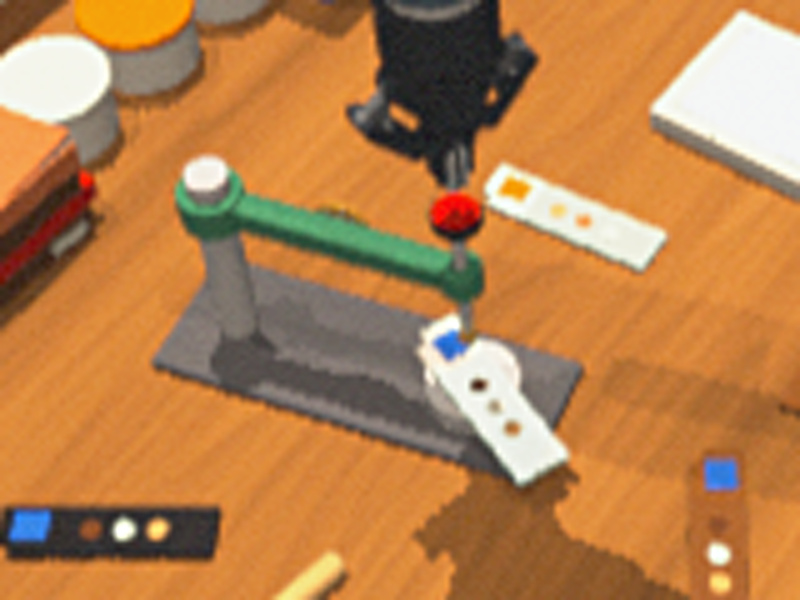

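The fingertips are just above the red knob top and lined up with it, at about (455,190) in the crop. The slide lies clear-end-out at (545,465). I'll press now.

```bash
python3 -m creep '[{"tx":0,"ty":0,"tz":15,"rx":0,"ry":0,"rz":0},{"tx":0,"ty":0,"tz":26,"rx":0,"ry":0,"rz":0},{"tx":0,"ty":0,"tz":34,"rx":0,"ry":0,"rz":0},{"tx":0,"ty":0,"tz":42,"rx":0,"ry":0,"rz":0},{"tx":0,"ty":0,"tz":50,"rx":0,"ry":0,"rz":0}]'
python3 -m creep '[{"tx":0,"ty":0,"tz":6,"rx":0,"ry":0,"rz":0},{"tx":0,"ty":0,"tz":12,"rx":0,"ry":0,"rz":0},{"tx":0,"ty":0,"tz":18,"rx":0,"ry":0,"rz":0},{"tx":0,"ty":0,"tz":23,"rx":0,"ry":0,"rz":0},{"tx":0,"ty":0,"tz":23,"rx":0,"ry":0,"rz":0}]'
```

```text
t: 2.38
tool_pos: [0.5975, 0.176, 0.2098]
tcp_rot: [3.141, -0.001, 2.72]
force: [-2.9, 1.9, 4.1]
opening: 0.0003
grasp_force: 1.9
t: 2.8
tool_pos: [0.5983, 0.175, 0.1871]
tcp_rot: [3.141, -0.0, 2.719]
force: [-3.2, 2.5, 10.0]
opening: -0.0003
grasp_force: 4.9
```

Force is 10 N, which matches about 44 mm of travel with the foot seated. I'll hold for about 1.5 s, then rise.

```bash
Z='{"tx":0}'; 
python3 -m creep '[{"tx":0,"ty":0,"tz":0,"rx":0,"ry":0,"rz":0},{"tx":0,"ty":0,"tz":0,"rx":0,"ry":0,"rz":0},{"tx":0,"ty":0,"tz":0,"rx":0,"ry":0,"rz":0},{"tx":0,"ty":0,"tz":0,"rx":0,"ry":0,"rz":0},{"tx":0,"ty":0,"tz":0,"rx":0,"ry":0,"rz":0}]'
python3 -m creep '[{"tx":0,"ty":0,"tz":0,"rx":0,"ry":0,"rz":0},{"tx":0,"ty":0,"tz":0,"rx":0,"ry":0,"rz":0},{"tx":0,"ty":0,"tz":0,"rx":0,"ry":0,"rz":0},{"tx":0,"ty":0,"tz":0,"rx":0,"ry":0,"rz":0},{"tx":0,"ty":0,"tz":0,"rx":0,"ry":0,"rz":0}]' | tail -4
python3 -m creep '[{"tx":0,"ty":0,"tz":0,"rx":0,"ry":0,"rz":0},{"tx":0,"ty":0,"tz":0,"rx":0,"ry":0,"rz":0},{"tx":0,"ty":0,"tz":0,"rx":0,"ry":0,"rz":0},{"tx":0,"ty":0,"tz":0,"rx":0,"ry":0,"rz":0},{"tx":0,"ty":0,"tz":0,"rx":0,"ry":0,"rz":0}]' | tail -4
python3 -m creep '[{"tx":0,"ty":0,"tz":-12,"rx":0,"ry":0,"rz":0},{"tx":0,"ty":0,"tz":-24,"rx":0,"ry":0,"rz":0},{"tx":0,"ty":0,"tz":-40,"rx":0,"ry":0,"rz":0},{"tx":0,"ty":0,"tz":-70,"rx":0,"ry":0,"rz":0},{"tx":0,"ty":0,"tz":-95,"rx":0,"ry":0,"rz":0}]'
python3 - <<'E'
from h import *
d=np.radians(-22);u=np.array([np.cos(d),np.sin(d),0])
e=np.array([.5085,.2170,.036]) # clear end mid
g=e+.017*u; g[2]=.034; print("grasp",g)
Rt=R.from_euler("xyz",[180,0,158],degrees=True)
print(delta(g+[0,0,.13],Rt),delta(g,Rt))
E
```

```text
t: 3.22
tool_pos: [0.5983, 0.175, 0.188]
tcp_rot: [3.14, -0.0, 2.718]
force: [-4.7, 2.2, 8.4]
opening: 0.0001
grasp_force: 4.6
tcp_rot: [3.14, -0.0, 2.718]
force: [-4.2, 2.5, 9.2]
opening: 0.0
grasp_force: 4.6
tcp_rot: [3.141, -0.0, 2.719]
force: [-3.8, 1.9, 9.0]
opening: 0.0004
grasp_force: 4.6
t: 4.47
tool_pos: [0.5984, 0.1731, 0.2839]
tcp_rot: [-3.14, 0.001, 2.717]
force: [0.8, -0.0, 0.4]
opening: 0.0007
grasp_force: 0.0
grasp [0.52426213 0.21063169 0.034     ]
(array([ 83.1,   3.9, 119.9]), array([-0.1,  0. , -2.3])) (array([ 83.2,   4. , 249.9]), array([-0.1,  0. , -2.3]))
```

```bash
python3 -m creep '[{"tx":35,"ty":2,"tz":0,"rx":0,"ry":0,"rz":-2},{"tx":70,"ty":4,"tz":0,"rx":0,"ry":0,"rz":-2},{"tx":83,"ty":4,"tz":30,"rx":0,"ry":0,"rz":-2},{"tx":83,"ty":4,"tz":65,"rx":0,"ry":0,"rz":-2},{"tx":83,"ty":4,"tz":100,"rx":0,"ry":0,"rz":-2}]' 1
python3 -m creep '[{"tx":0,"ty":0,"tz":40,"rx":0,"ry":0,"rz":0},{"tx":0,"ty":0,"tz":60,"rx":0,"ry":0,"rz":0},{"tx":0,"ty":0,"tz":60,"rx":0,"ry":0,"rz":0},{"tx":0,"ty":0,"tz":60,"rx":0,"ry":0,"rz":0}]' 
python3 - <<'E'
from h import *
import cv2
s=get_state();f=grab_frame("wrist");print(s["tool_pos"],s["tcp_rot"])
cv2.imwrite("pics/w4.png",f[:,:,::-1])
E
```

```text
t: 4.88
tool_pos: [0.5243, 0.2124, 0.1827]
tcp_rot: [3.14, 0.002, 2.754]
force: [0.8, 0.1, -1.2]
opening: 0.0603
grasp_force: 0.0
t: 5.22
tool_pos: [0.5242, 0.2112, 0.1223]
tcp_rot: [-3.14, -0.0, 2.752]
force: [0.4, 1.0, 0.8]
opening: 0.0851
grasp_force: 0.0
[0.52424987 0.2111615  0.12225042] [-3.13971433e+00 -2.83892466e-04  2.75243719e+00]
```

View pics/w4.png

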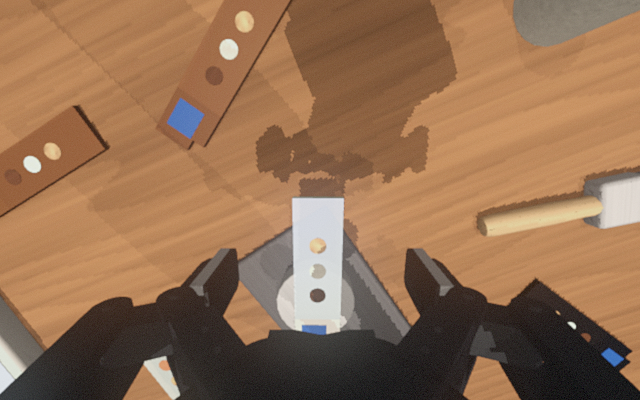

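The slide sits centred between the open fingers and parallel to them. Its end edge runs (293,198)–(343,198), with sides near x=293 and x=342.

```bash
python3 - <<'E'
from h import *
s=get_state()
Rc=R.from_euler("xyz",s["tcp_rot"])
for p in((293,198),(343,198),(293,300),(341,300)):
    w=ray("wrist",p,.036,s);print(w, Rc.inv().apply(w-s["tool_pos"])*1e3)
E
```

```text
[0.50509114 0.19722214 0.036     ] [ 13.3324083  -21.23549564  87.55439172]
[0.51993845 0.23348733 0.036     ] [13.35037792 17.95131236 87.57568386]
[0.58925485 0.16006099 0.036     ] [-78.63719893 -23.69555868  87.69862406]
[0.60513765 0.19884121 0.036     ] [-78.62335702  18.21109518  87.72140253]
```

```bash
python3 -m creep '[{"tx":-5,"ty":-2,"tz":30,"rx":0,"ry":0,"rz":0},{"tx":-5,"ty":-2,"tz":60,"rx":0,"ry":0,"rz":0},{"tx":-5,"ty":-2,"tz":80,"rx":0,"ry":0,"rz":0},{"tx":-5,"ty":-2,"tz":88,"rx":0,"ry":0,"rz":0},{"tx":-5,"ty":-2,"tz":88,"rx":0,"ry":0,"rz":0}]' 
python3 -m creep '[{"tx":0,"ty":0,"tz":0,"rx":0,"ry":0,"rz":0},{"tx":0,"ty":0,"tz":0,"rx":0,"ry":0,"rz":0},{"tx":0,"ty":0,"tz":0,"rx":0,"ry":0,"rz":0},{"tx":0,"ty":0,"tz":0,"rx":0,"ry":0,"rz":0},{"tx":0,"ty":0,"tz":0,"rx":0,"ry":0,"rz":0}]' -1
python3 -m creep '[{"tx":0,"ty":0,"tz":0,"rx":0,"ry":0,"rz":0},{"tx":0,"ty":0,"tz":0,"rx":0,"ry":0,"rz":0},{"tx":0,"ty":0,"tz":0,"rx":0,"ry":0,"rz":0},{"tx":0,"ty":0,"tz":-2,"rx":0,"ry":0,"rz":0},{"tx":0,"ty":0,"tz":-5,"rx":0,"ry":0,"rz":0}]'
```

```text
t: 5.68
tool_pos: [0.5284, 0.2083, 0.0345]
tcp_rot: [-3.141, 0.0, 2.753]
force: [-0.8, -0.5, -0.3]
opening: 0.0852
grasp_force: 0.0
t: 6.1
tool_pos: [0.5289, 0.2089, 0.0354]
tcp_rot: [3.14, 0.002, 2.753]
force: [0.8, 0.4, 3.6]
opening: 0.0387
grasp_force: 59.0
t: 6.52
tool_pos: [0.5272, 0.2081, 0.0389]
tcp_rot: [-3.14, -0.001, 2.753]
force: [-0.1, 0.2, -1.3]
opening: 0.0387
grasp_force: 59.5
```

```bash
python3 -m creep '[{"tx":12,"ty":0,"tz":-3,"rx":0,"ry":0,"rz":0},{"tx":30,"ty":0,"tz":-4,"rx":0,"ry":0,"rz":0},{"tx":50,"ty":0,"tz":-4,"rx":0,"ry":0,"rz":0},{"tx":70,"ty":0,"tz":-4,"rx":0,"ry":0,"rz":0},{"tx":90,"ty":0,"tz":-4,"rx":0,"ry":0,"rz":0}]' 
python3 -m creep '[{"tx":10,"ty":0,"tz":-15,"rx":0,"ry":0,"rz":0},{"tx":10,"ty":0,"tz":-50,"rx":0,"ry":0,"rz":0},{"tx":10,"ty":0,"tz":-90,"rx":0,"ry":0,"rz":0},{"tx":10,"ty":0,"tz":-130,"rx":0,"ry":0,"rz":0},{"tx":10,"ty":0,"tz":-160,"rx":0,"ry":0,"rz":0}]' 
python3 - <<'E'
from h import *
import cv2
s=get_state();f=grab_frame("side")
a=f[130:330,130:450,::-1];cv2.imwrite("pics/s5.png",cv2.resize(a,None,fx=2.5,fy=2.5,interpolation=cv2.INTER_CUBIC))
az=np.arctan2(-.194,.536)
for yaw in(0,-10,-20):
    y=np.radians(yaw);Rt=R.from_euler("z",180+yaw,degrees=True)*R.from_euler("x",180,degrees=True)*R.from_euler("y",-45,degrees=True)
    u=np.array([np.cos(y),np.sin(y),1])*[.7071,.7071,.7071]
    p=np.array([.536,-.194,.024+.095])-.058*u
    print(yaw,p,delta(p,Rt,s),Rt.as_matrix().round(2).tolist())
E
```

```text
t: 6.93
tool_pos: [0.4423, 0.2426, 0.0431]
tcp_rot: [-3.14, -0.001, 2.753]
force: [0.3, 0.6, -1.1]
opening: 0.0384
grasp_force: 59.6
t: 7.35
tool_pos: [0.4344, 0.2464, 0.2059]
tcp_rot: [3.141, -0.0, 2.754]
force: [1.2, 0.1, -0.6]
opening: 0.0384
grasp_force: 59.9
0 [ 0.4949882 -0.194      0.0779882] (array([-222.8, -384.9,  127.6]), array([ -8.7, -44.4, -21.1])) [[-0.71, 0.0, 0.71], [0.0, 1.0, -0.0], [-0.71, 0.0, -0.71]]
-10 [ 0.49561126 -0.18687838  0.0779882 ] (array([-220.6, -378. ,  127.6]), array([ -4.8, -44.8, -11.6])) [[-0.7, 0.17, 0.7], [0.12, 0.98, -0.12], [-0.71, 0.0, -0.71]]
-20 [ 0.49746151 -0.17997314  0.0779882 ] (array([-219.7, -370.9,  127.6]), array([ -0.8, -45. ,  -2.1])) [[-0.66, 0.34, 0.66], [0.24, 0.94, -0.24], [-0.71, 0.0, -0.71]]
```

View pics/s5.png

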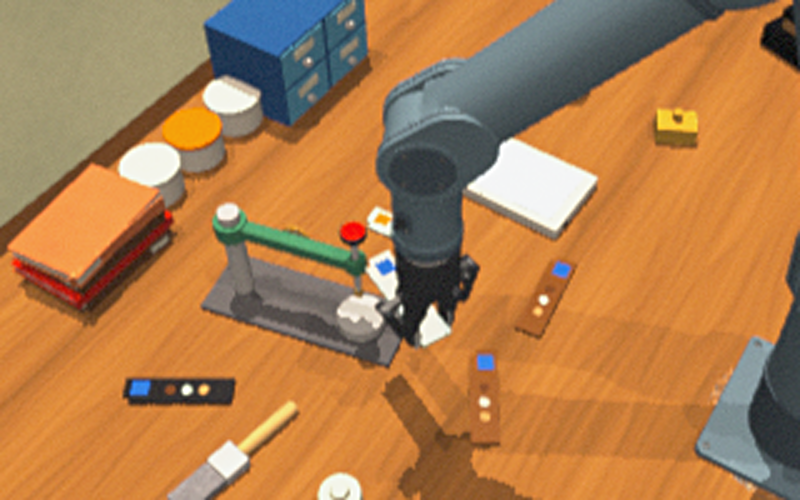

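The slide is held flat in the fingers and clear of the gauge, and the foot is back up. Next I'll carry it across.

```bash
python3 -m creep '[{"tx":-8,"ty":-30,"tz":-20,"rx":0,"ry":0,"rz":0},{"tx":-24,"ty":-65,"tz":-30,"rx":0,"ry":0,"rz":0},{"tx":-40,"ty":-100,"tz":-30,"rx":0,"ry":0,"rz":0},{"tx":-60,"ty":-135,"tz":-30,"rx":0,"ry":0,"rz":0},{"tx":-80,"ty":-170,"tz":-30,"rx":0,"ry":0,"rz":0}]' 
python3 -m creep '[{"tx":-20,"ty":-35,"tz":0,"rx":0,"ry":0,"rz":0},{"tx":-40,"ty":-70,"tz":0,"rx":0,"ry":0,"rz":0},{"tx":-60,"ty":-105,"tz":0,"rx":0,"ry":0,"rz":0},{"tx":-80,"ty":-140,"tz":0,"rx":0,"ry":0,"rz":0},{"tx":-100,"ty":-175,"tz":0,"rx":0,"ry":0,"rz":0}]' 
python3 -m creep '[{"tx":-10,"ty":-10,"tz":0,"rx":0,"ry":-6,"rz":0},{"tx":-20,"ty":-20,"tz":0,"rx":0,"ry":-12,"rz":0},{"tx":-30,"ty":-26,"tz":0,"rx":0,"ry":-18,"rz":0},{"tx":-40,"ty":-26,"tz":0,"rx":0,"ry":-24,"rz":0},{"tx":-40,"ty":-26,"tz":0,"rx":0,"ry":-30,"rz":0}]' 
python3 -m creep '[{"tx":0,"ty":0,"tz":0,"rx":0,"ry":-5,"rz":0},{"tx":0,"ty":0,"tz":0,"rx":0,"ry":-10,"rz":0},{"tx":0,"ty":0,"tz":0,"rx":0,"ry":-15,"rz":0},{"tx":0,"ty":0,"tz":0,"rx":0,"ry":-15,"rz":0}]' 
cat > q.py <<'E'
from h import *
s=get_state();print(s["joint_positions"])
Rt=R.from_euler("z",158,degrees=True)*R.from_euler("x",180,degrees=True)*R.from_euler("y",-45,degrees=True)
y=np.radians(-22);u=np.array([np.cos(y),np.sin(y),1])*.7071
p=np.array([.536,-.194,.024+.095])-.057*u
print(p,delta(p,Rt,s))
E
python3 q.py
```

```text
t: 7.82
tool_pos: [0.4434, 0.0575, 0.233]
tcp_rot: [3.142, -0.001, 2.755]
force: [0.7, 0.1, -2.5]
opening: 0.0383
grasp_force: 60.1
t: 8.23
tool_pos: [0.4701, -0.1421, 0.2327]
tcp_rot: [3.141, -0.002, 2.754]
force: [0.5, 1.7, 0.2]
opening: 0.0384
grasp_force: 60.1
t: 8.65
tool_pos: [0.4955, -0.1824, 0.2304]
tcp_rot: [-3.13, 0.466, 2.752]
force: [-0.4, -0.9, -1.9]
opening: 0.0386
grasp_force: 60.2
t: 8.98
tool_pos: [0.4872, -0.1974, 0.2256]
tcp_rot: [-3.077, 0.54, 2.75]
force: [-0.5, -1.1, -0.7]
opening: 0.0383
grasp_force: 60.2
[ 0.22454982  0.16784369 -0.0245549   2.30296753  0.84326907  0.22241588
  0.57586204]
[ 0.49863013 -0.17890159  0.0786953 ] (array([ 72.5,  29.7, 126.2]), array([ -4. , -14.1,   0.1]))
```

The radial tilt runs into the joint 6 limit. A tangential tilt, with the frosted end pointing right, leaves plenty of range, so I'll turn to that.

```bash
cat > q.py <<'E'
from h import *
s=get_state();print(s["joint_positions"].round(2) if hasattr(s["joint_positions"],"round") else s["joint_positions"])
Y=-105
Rt=R.from_euler("z",180+Y,degrees=True)*R.from_euler("x",180,degrees=True)*R.from_euler("y",-45,degrees=True)
y=np.radians(Y);u=np.array([np.cos(y),np.sin(y),1])*.7071
p=np.array([.536,-.194,.024+.095])-.057*u
print(p,delta(p,Rt,s),delta(np.array(s["tool_pos"])+[0,0,.01],Rt,s)[0])
E
python3 q.py
```

```text
[ 0.22  0.17 -0.02  2.3   0.84  0.22  0.58]
[ 0.54643162 -0.15506865  0.0786953 ] (array([ 42.4,  71. , 141.6]), array([47.6, -9.4, 65.2])) [-5.1 -0.6 -8.6]
```

```bash
python3 -m creep '[{"tx":0,"ty":0,"tz":0,"rx":4,"ry":-0.8,"rz":5.4},{"tx":0,"ty":0,"tz":0,"rx":8,"ry":-1.6,"rz":10.8},{"tx":0,"ty":0,"tz":0,"rx":12,"ry":-2.4,"rz":16.2},{"tx":0,"ty":0,"tz":0,"rx":16,"ry":-3.2,"rz":21.6},{"tx":0,"ty":0,"tz":0,"rx":20,"ry":-4,"rz":27}]'
python3 -m creep '[{"tx":0,"ty":0,"tz":0,"rx":4,"ry":-0.8,"rz":5.4},{"tx":0,"ty":0,"tz":0,"rx":8,"ry":-1.6,"rz":10.8},{"tx":0,"ty":0,"tz":0,"rx":12,"ry":-2.4,"rz":16.2},{"tx":0,"ty":0,"tz":0,"rx":16,"ry":-3.2,"rz":21.6},{"tx":0,"ty":0,"tz":0,"rx":16,"ry":-3.2,"rz":21.6}]'
python3 q.py
```

```text
t: 9.4
tool_pos: [0.4872, -0.1977, 0.2263]
tcp_rot: [-3.042, 0.633, 2.281]
force: [-0.3, 0.1, -1.9]
opening: 0.0387
grasp_force: 60.2
t: 9.82
tool_pos: [0.49, -0.1956, 0.2255]
tcp_rot: [-3.061, 0.722, 1.811]
force: [0.6, 0.1, -1.4]
opening: 0.0382
grasp_force: 60.2
[-0.24  0.39  0.13  2.1   0.93  0.9  -0.59]
[ 0.54643162 -0.15506865  0.0786953 ] (array([116.5,  71.7,  87.5]), array([15.1, -2.7, 21.1])) [-6.6 -0.6 -7.5]
```

```bash
python3 -m creep '[{"tx":18,"ty":11,"tz":14,"rx":3,"ry":-0.5,"rz":4.2},{"tx":36,"ty":22,"tz":28,"rx":6,"ry":-1,"rz":8.4},{"tx":54,"ty":34,"tz":42,"rx":9,"ry":-1.6,"rz":12.6},{"tx":72,"ty":46,"tz":55,"rx":12,"ry":-2.2,"rz":16.8},{"tx":88,"ty":56,"tz":66,"rx":15,"ry":-2.7,"rz":21}]'
python3 q.py
python3 - <<'E'
from h import *
import cv2
s=get_state();f=grab_frame("side")
a=f[130:330,180:440,::-1];cv2.imwrite("pics/s6.png",cv2.resize(a,None,fx=2.9,fy=2.9,interpolation=cv2.INTER_CUBIC))
E
```

```text
t: 10.23
tool_pos: [0.5326, -0.1664, 0.1138]
tcp_rot: [-3.141, 0.785, 1.312]
force: [0.6, 0.7, -0.7]
opening: 0.0387
grasp_force: 60.2
[-0.28  0.77  0.16  1.81  0.71  1.05 -0.92]
[ 0.54643162 -0.15506865  0.0786953 ] (array([35.1, 10.5, 14.5]), array([ 0.1, -0. ,  0.1])) [-7.1 -0.  -7.1]
```

View pics/s6.png

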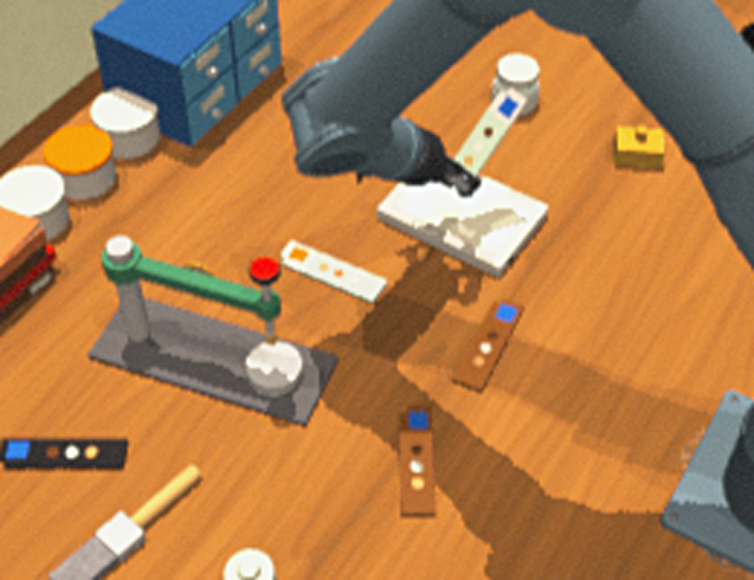

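The slide is held label-up with its frosted end raised over the light box (blue label at about (509,105)), and the rest of the bench looks undisturbed. Final approach next, then a check of the label position.

```bash
python3 -m creep '[{"tx":10,"ty":3,"tz":5,"rx":0,"ry":0,"rz":0},{"tx":22,"ty":7,"tz":10,"rx":0,"ry":0,"rz":0},{"tx":35,"ty":10,"tz":14,"rx":0,"ry":0,"rz":0},{"tx":35,"ty":10,"tz":14,"rx":0,"ry":0,"rz":0},{"tx":35,"ty":10,"tz":14,"rx":0,"ry":0,"rz":0}]'
python3 q.py
python3 - <<'E'
from h import *
import cv2
s=get_state();f=grab_frame("side");t=grab_frame("top")
Rc=R.from_euler("xyz",s["tcp_rot"])
def prj(n,w):
    c=camera_info(n);q=c["camera_from_world"]@np.append(w,1);return q[:2]/q[2]*c["fx"]+[c["cx"],c["cy"]]
L=[np.array(s["tool_pos"])+Rc.apply([-a,b,-.003]) for a,b in((.112,0),(.132,0),(.057,0))]
ims=[]
for n,im,(r0,c0) in(("side",f,(130,300)),("top",t,(150,340))):
    p=[prj(n,w) for w in L];print(n,[((x-[c0,r0])*4.5).round() for x in p])
    ims.append(cv2.resize(im[r0:r0+125,c0:c0+85,::-1],None,fx=4.5,fy=4.5,interpolation=cv2.INTER_CUBIC))
cv2.imwrite("pics/fin.png",np.hstack(ims))
E
```

```text
t: 10.7
tool_pos: [0.5459, -0.1559, 0.0817]
tcp_rot: [3.142, 0.786, 1.313]
force: [-0.1, -0.6, -0.2]
opening: 0.0383
grasp_force: 60.2
[-0.28  0.84  0.15  1.77  0.71  1.03 -0.95]
[ 0.54643162 -0.15506865  0.0786953 ] (array([2.8, 0.3, 1.5]), array([0.2, 0. , 0.2])) [-7.1  0.  -7.1]
side [array([217., 181.]), array([229., 162.]), array([183., 236.])]
top [array([266., 229.]), array([290., 230.]), array([204., 226.])]
```

View pics/fin.png

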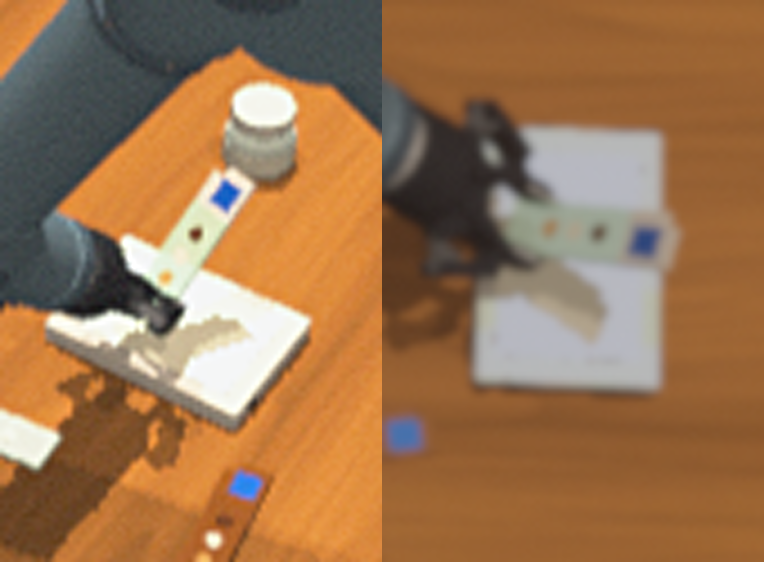

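In the left (side) half, the label is at about (226,195). In the right (top) half, it is at about (646,241), and the slide's end is centred at about (677,240). The black dot is at about (196,234) and (598,233). I'll triangulate both points to check pitch and position.

```bash
python3 - <<'E'
from h import *
import cv2
def P(n):
    c=camera_info(n);K=np.array([[c["fx"],0,c["cx"]],[0,c["fy"],c["cy"]],[0,0,1]]);return K@c["camera_from_world"][:3]
def tri(a,b):
    x=cv2.triangulatePoints(P("side"),P("top"),np.array([300+a[0]/4.5,130+a[1]/4.5]),np.array([340+(b[0]-382)/4.5,150+b[1]/4.5]));return (x[:3]/x[3]).ravel()
l=tri((226,195),(646,241));d=tri((196,234),(598,233));o=tri((166,278),(549,229))
print(l,d,o);v=l-o;print(np.degrees(np.arctan2(v[2],np.hypot(*v[:2]))),np.linalg.norm(v),np.degrees(np.arctan2(v[1],v[0])))
s=get_state();g=l-s["tool_pos"];print("from tcp",np.degrees(np.arctan2(g[2],np.hypot(*g[:2]))),np.linalg.norm(g))
m=np.array(s["tool_pos"])+(l-s["tool_pos"])*57/112;print("mid",m,"lightbox",.536,-.194,.119)
E
```

```text
[ 0.51858239 -0.2310089   0.15146397] [ 0.53008854 -0.2021083   0.12255346] [ 0.54019335 -0.17133393  0.08916667]
44.466855158512516 0.0889330659692115 -109.90757233586274
from tcp 40.93497483860118 0.10537569199218241
mid [ 0.53217356 -0.19435512  0.11755924] lightbox 0.536 -0.194 0.119
```

The pitch is about 41–44°. The slide's middle is within 5 mm of the light box centre and about 94 mm above it.

```bash
python3 -m creep '[{"tx":0,"ty":0,"tz":0,"rx":0,"ry":0,"rz":0},{"tx":0,"ty":0,"tz":0,"rx":0,"ry":0,"rz":0},{"tx":0,"ty":0,"tz":0,"rx":0,"ry":0,"rz":0},{"tx":0,"ty":0,"tz":0,"rx":0,"ry":0,"rz":0}]'; python3 -c "from bench import *; print(hand_in())"
```

```text
t: 11.13
tool_pos: [0.5467, -0.1557, 0.0815]
tcp_rot: [3.139, 0.786, 1.309]
force: [0.4, 0.2, -1.2]
opening: 0.0385
grasp_force: 60.2
the job is handed in; nothing more can be done
None
```

I handed the job in at about 11 s: I took the gauge reading at about 10 N, then drew the slide out by its clear end; it is held label up with the frosted end raised about 41–44°, about 94 mm above the middle of the light box, and nothing else looked moved in the pictures.

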